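# Level the crêpe griddle and hold the spirit level down

### The arm

A 7-joint arm with a two-finger parallel gripper is mounted at the origin on the work surface. World frame = base frame: x ahead of the robot, y to its left, z up, the work surface at z = 0. Lengths are in m, angles in rad, forces in N, time in s.
With the tool pointing down it reaches from about 0.425 to 0.925 m from the base axis. Payload 6.8 kg.
Tool frame: the origin (TCP) lies at the very end of the fingers, on their centre line; the grasp point (between the pads) lies 19 mm behind it; z points along the fingers, y is the line along which they close (so a half turn about z gives the same grasp; the last joint's range is limited). The gripper opens to 85 mm and grips with 20 to 120 N. Pads are 22 mm wide; open, the fingers measure 114 mm over their backs; the gripper's body (76 mm by 85 mm) begins 54 mm behind the grasp point. The pads swing forward as they close: fully open they stand 13 mm farther back than shut.
Start: joints at [1.202, 0.477, 0.022, 1.555, -0.011, 1.109, -0.083], TCP at [0.174, -0.652, 0.231] pointing down, gripper open.
Joint ranges: [-2.96, 2.96], [-0.34, 2.1], [-1.41, 1.46], [0.24, 2.44], [-1.37, 4.51], [0.17, 1.92], [-2.96, 2.96]. Speed limits (rad/s): [2.39, 2.39, 3.14, 3.14, 3.14, 3.14, 3.14].

### API

Orientations are given as a unit quaternion [w, x, y, z].
In Python, from station import readout, viewer, bot gives the robot as it stands. The module is installed in compiled form; this text tells all that it offers.
- The arm moves only by the shell command python3 -m handwheel 'ROWS' [FORCE]. ROWS is JSON, a list of rows, each a list of 3 entries, a list of its own where there are three numbers: the shift along the tool's x, y, z in mm, then the turn, a rotation vector about the tool's x, y, z in degrees, then the gripper command: -1 is fully open, 1 is shut, values between are in proportion. In form: [[[x, y, z], [ax, ay, az], grip], ...]. A call has 1 to 20 rows; each row is the pose to reach, as a shift and turn from the pose commanded when the call began, along the tool's axes at that moment; what a row does not reach only later rows make up. A row lasts 1/12 s, in which the tool goes at most 41.7 mm and 7.16 degrees, less where a joint would pass 70% of its speed; a pose out of reach is approached as far as the arm can. A call with a gripper value outside its range is refused whole. The fingers move at their own pace and stop on an object; FORCE is the grip in N (left out, the last holds). Time passes only in rows, so rows that repeat a pose let the fingers close. It gives the time, the measured TCP pose, the force and the opening at its end, in the units of the state.
- readout.get_obs(): the state, without advancing time (a new reading comes with each control period).
- viewer.read_camera(name): name is "scene" or "top" or "wrist"; returns a dict with "frame" (400x640x3 uint8, red, green, blue), "fx", "fy", "cx", "cy" (pixels), "rvec" (rotation vector, rad) and "tvec" (3), from world to camera coordinates, as OpenCV has them; the wrist camera has in their place "tool_from_camera" (4x4, takes a point from camera to tool coordinates, whose origin is the TCP and whose axes are the flange's). Camera axes: x right, y down, z forward; pixel columns grow to the right and rows downward; lengths in m; the calibration is good to about 2 mm. The wrist camera is an equidistant fisheye: a pixel r from the principal point sees the ray r / f radians off the axis. A picture is of the moment at which its call begins: read the wrist's pose just before it. There is no depth.
- bot.hand_in(): hands the job in, once; it reports no verdict.
Trained networks look in a picture, given as the dict that the camera call returned (one of the last four; its "shot" number tells which), for a name from the list of things; names that differ only in an ending like _2 or _b are one class to them, and where a whole thing is asked for, a point or a joint stands for the part that bears it (a point fixed in the world has none). Each returns a list of dicts, best first, with "score" (0 to 1); they miss things now and then, are a little off and sometimes report something else, mostly with a low value. They report only what shows in the picture. A call takes as long as a camera call. They do not tell look-alikes from the thing itself.
- viewer.search_frame(picture, target): "rect" ([centre column, centre row, width, height] in pixels, round what is visible of it).
- viewer.outline_of(picture, target): "mask" (400x640 bool, what is visible of it) and "rect" ([centre column, centre row, width, height] in pixels, round what is visible of it).
The state is a dict: "t": time; "q": joint angles; "joint_vel": joint speeds; "joint_torque": joint torques, N m; "eef_pos": TCP position; "tool_rot": TCP orientation; "contact_force": force on the tool from outside, world axes, zero at the start; "torque": the same for the moment, N m; "gripper_width": opening from 0.0 (shut) to 1.0 (fully open).
Only numpy, scipy, OpenCV 4.12 (cv2) and the standard library are available. Lean on these libraries where they do the work, as an engineer would, in place of code of your own. Each camera call takes 0.05 s, during which the arm holds its last target. There are 200 camera calls.

### The job

The crêpe griddle slopes. Stand the spirit level on its plate, near the middle and pointing at the foot with the black hand knob, and turn that knob until the bubble lies between the two lines with the level standing there untouched. Then press the level down flat on the plate with a steady push of about one kilogram, bubble still between the lines, and finish while still pressing so that I can lock the foot; leave the other kitchen things where they are.

Things in the scene. Friction and masses are not known exactly. Their poses are not given: they have to be found in the camera images.
- level: Spirit level: red bar with black end caps, 200 long x 24 wide x 44 mm high, 0.16 to 0.26 kg, standing on its flat 24 mm base on the counter. Origin: centre of its underside; x along its length, z up. Vial along x in a window in the middle 60 mm of the top (clear cover flush with the top, so the bar is 44 mm high all along). It may point either way round.
- bubble (a joint): Bubble: where it stands along the level's x from the middle of the vial, in rad of its guide: 0.01 = 1 mm (-0.12 to 0.12 at the vial's ends). White, 14 mm long, in a green vial with two black lines 19 mm apart; between the lines = within 2 mm (0.02) of 0. It goes to the higher end, 0.6 mm per milliradian of slope, and settles within a second.
- hotplate: Griddle: black round iron plate, 300 mm diameter, on a steel drum with three arms. Fixed on the counter, it only tilts about its own y axis, the line through its two fixed feet. Origin on that line at counter height; x towards the screw foot, z up. Plate's centre at x 0.095, screw foot at x 0.300. At the start the screw foot's side is 2 to 5.5 mm too low.
- plate_centre (a point): Centre of the plate's flat top face, on which the level is to stand, 94 mm above the counter when level; axes as hotplate.
- knob (a point): Middle of the screw foot's black round hand knob, 89 mm above the counter: 38 mm diameter, 26 mm high, vertical axis 55 mm outside the plate's edge, thin stem below, free all round above 44 mm height. Clockwise seen from above raises this side 6 mm a turn (3.2 mrad of slope per rad). Turns on the spot, stays where left (friction 0.06 N m), can go a turn past level.
- turner: Bystander: flat wooden crêpe turner, 315 x 34 x 9 mm, lying on the counter.
- spreader: Bystander: wooden T-shaped batter spreader, handle 170 mm, crossbar 160 mm, 16 mm high, lying on the counter.
- jam: Bystander: amber jam jar with red cap, 68 mm diameter, 95 mm high.
- oil: Bystander: green oil bottle with yellow cap, 64 mm diameter, 210 mm high.
- mug: Bystander: blue mug, 80 mm diameter, 90 mm high.
Things that resemble listed ones, but are neither listed nor needed, are in the scene too. Of the things like the level, leave any that is turquoise; of the rest the larger one is meant.

How it is judged:
On the way, in this order (a step that is already met when the one before it is completed fails the run):
1. the spirit level stands on the griddle's plate near the middle, pointing at the screw foot (contact force between level and hotplate above 0.5 N and horizontal distance between level and plate_centre below 0.05 m and angle between the z axis of level and the z axis of hotplate, either way round below 0.02 rad and angle between the x axis of level and the x axis of hotplate, either way round below 0.3 rad), for 0.2 s.
2. by turning the knob the bubble has come between the lines, the level standing on the plate untouched by the robot (value of joint bubble between -0.02 and 0.02 rad and angle between hotplate's own z axis and vertical below 0.005 rad and contact force between each of the arm, the fingers and level below 0.1 N and contact force between level and hotplate above 0.5 N and angle between the z axis of level and the z axis of hotplate, either way round below 0.02 rad and angle between the x axis of level and the x axis of hotplate, either way round below 0.3 rad), for 0.3 s.
At the end, for the whole second after the job is handed in: The fingers press the level so that it bears on the plate with 5 to 25 N; bubble within 2 mm of the middle and griddle slope under 5 mrad; level flat on the plate, its middle within 50 mm of the plate's centre, pointing at the screw foot within 0.3 rad, and still (contact force between the fingers and level above 3 N and contact force between level and hotplate between 5 and 25 N and value of joint bubble between -0.02 and 0.02 rad and angle between hotplate's own z axis and vertical below 0.005 rad and horizontal distance between level and plate_centre below 0.05 m and angle between the z axis of level and the z axis of hotplate, either way round below 0.02 rad and angle between the x axis of level and the x axis of hotplate, either way round below 0.3 rad and linear speed of level below 0.01 m/s); the arm keeps its last pose, push and grip.
It fails at once if another kitchen thing was moved by more than 30 mm (distance of any of turner, spreader, jam, oil, mug from where it was at the start of the episode above 0.03 m).
It also fails if it takes over 67 s, if anything falls off the work surface, if the arm or the gripper's body presses on something with over 40 N, if the wrist force passes 120 N, or if a joint passes its speed limit or range.

## Working session

There is one attempt and no reset: what is moved stays moved. The work goes in short steps, Python scripts to look and compute and a shell command to move; the robot and the scene stay as the last step left them, time stands still between calls to the robot, and variables do not carry over. Pictures are saved under pics/ and viewed, on a budget of 10 in all, crops included, one or two more only if the job needs it, and the job is handed in when it is done.

```bash
mkdir -p pics; cat > h.py <<'E'
import numpy as np,cv2
from station import readout,viewer,bot
from scipy.spatial.transform import Rotation as R
def ray(p,u,v):
    Rm=cv2.Rodrigues(np.array(p['rvec'],float))[0];t=np.array(p['tvec'],float).ravel()
    d=Rm.T@np.array([(u-p['cx'])/p['fx'],(v-p['cy'])/p['fy'],1.]);return -Rm.T@t,d
def pix2w(p,u,v,z):
    c,d=ray(p,u,v);return c+d*(z-c[2])/d[2]
def w2pix(p,X):
    Rm=cv2.Rodrigues(np.array(p['rvec'],float))[0];c=Rm@np.array(X,float)+np.array(p['tvec'],float).ravel()
    return np.array([p['fx']*c[0]/c[2]+p['cx'],p['fy']*c[1]/c[2]+p['cy']])
def pose():
    o=readout.get_obs();q=o['tool_rot'];return np.array(o['eef_pos']),R.from_quat([q[1],q[2],q[3],q[0]]),o
def save(n,f):cv2.imwrite('pics/'+n+'.png',np.ascontiguousarray(f[:,:,::-1]))
E
python3 - <<'E'
from h import *
p,r,o=pose();print(o['t'],p,r.as_matrix().round(3).tolist(),o['contact_force'],o['gripper_width'])
for n in('top','scene'):
    c=viewer.read_camera(n);save(n+'0',c['frame']);print(n,c['fx'],c['rvec'],c['tvec'])
    for t in('level','hotplate','knob','turner','spreader','jam','oil','mug'):
        print(t,[(round(d['score'],2),[round(x) for x in d['rect']],pix2w(c,d['rect'][0],d['rect'][1],0.04).round(3).tolist()) for d in viewer.search_frame(c,t)][:4])
E
```

```text
0.0 [ 0.17386772 -0.6516038   0.23032628] [[0.966, 0.258, -0.001], [0.258, -0.966, 0.002], [-0.0, -0.002, -1.0]] [-0.14280093 -0.94434915  0.45197126] 0.9989619437161613
top 520.6233331961457 [ 2.13220399 -2.18121018  0.13351219] [0.03797161 0.54152649 1.3616476 ]
level [(0.94, [364, 114, 50, 13], [0.785, -0.095, 0.04]), (0.91, [465, 233, 28, 73], [0.454, -0.353, 0.04]), (0.88, [245, 298, 24, 79], [0.297, 0.231, 0.04])]
hotplate [(0.55, [351, 215, 138, 132], [0.509, -0.052, 0.04])]
knob [(0.7, [282, 196, 10, 16], [0.565, 0.131, 0.04])]
turner [(0.58, [186, 254, 31, 116], [0.415, 0.385, 0.04]), (0.15, [354, 214, 128, 132], [0.511, -0.06, 0.04])]
spreader [(0.86, [284, 129, 67, 56], [0.748, 0.123, 0.04])]
jam [(0.68, [221, 139, 30, 28], [0.724, 0.294, 0.04])]
oil [(0.85, [184, 150, 37, 34], [0.696, 0.394, 0.04]), (0.4, [467, 136, 40, 46], [0.716, -0.373, 0.04])]
mug [(0.72, [465, 136, 38, 43], [0.719, -0.369, 0.04])]
scene 367.5998542223687 [ 1.03046845  2.4112023  -1.07070353] [ 0.35130402 -0.20929472  1.51057505]
level [(0.86, [235, 241, 31, 33], [0.807, -0.072, 0.04]), (0.69, [269, 158, 42, 31], [0.47, -0.324, 0.04]), (0.69, [418, 208, 48, 40], [0.315, 0.243, 0.04]), (0.16, [383, 299, 31, 62], [0.664, 0.367, 0.04])]
hotplate [(0.64, [295, 197, 104, 83], [0.552, -0.087, 0.04])]
knob [(0.57, [341, 231, 11, 28], [0.564, 0.13, 0.04])]
turner [(0.95, [438, 262, 77, 60], [0.461, 0.405, 0.04])]
spreader [(0.67, [306, 284, 66, 56], [0.768, 0.188, 0.04])]
jam [(0.84, [347, 299, 28, 38], [0.728, 0.298, 0.04])]
oil [(0.81, [384, 299, 34, 64], [0.661, 0.368, 0.04]), (0.61, [266, 158, 41, 33], [0.48, -0.33, 0.04])]
mug [(0.89, [211, 181, 31, 35], [0.7, -0.366, 0.04]), (0.38, [340, 229, 14, 29], [0.559, 0.124, 0.04])]
```

View pics/top0.png

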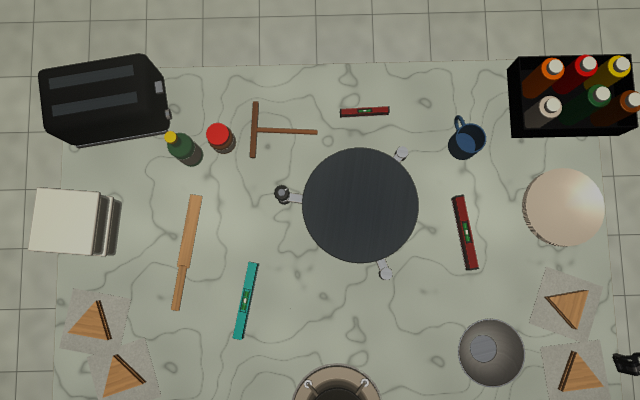

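View pics/scene0.png

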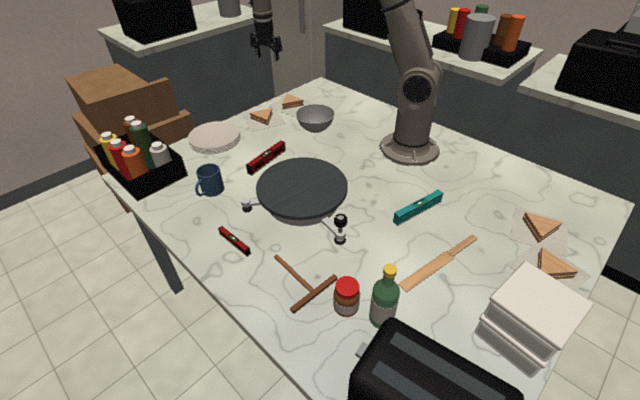

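Level candidates in the top view are red (364,111), small at about 50 px; red (465,233), about 78 px; and turquoise (245,300), which is excluded. The larger red one at (465,233) fits the description. I'll confirm it in a crop and measure its pose, the plate and the knob.

```bash
python3 - <<'E'
from h import *
c=viewer.read_camera('top');f=c['frame']
save('crop1',cv2.resize(f[90:290,260:500],None,fx=3,fy=3,interpolation=cv2.INTER_CUBIC)[:600,:720])
for d in viewer.outline_of(c,'level')[:3]:
    ys,xs=np.nonzero(d['mask']);P=np.array([pix2w(c,x,y,0.04)[:2] for x,y in zip(xs,ys)])
    (cx,cy),(w,h),a=cv2.minAreaRect(P.astype(np.float32)*1000);b=cv2.boxPoints(((cx,cy),(w,h),a))
    e=max((b[1]-b[0],b[2]-b[1]),key=np.linalg.norm)
    print('level',d['score'],d['rect'],cx,cy,w,h,'yaw',np.degrees(np.arctan2(e[1],e[0])))
for d in viewer.outline_of(c,'hotplate')[:1]:
    # dark plate: hull then ellipse on mask of dark pixels
    g=(f.max(2)<75)&d['mask'];g=cv2.morphologyEx(g.astype(np.uint8),cv2.MORPH_OPEN,np.ones((15,15)))
    k=max(cv2.findContours(g,0,1)[0],key=cv2.contourArea).reshape(-1,2)
    P=np.array([pix2w(c,x,y,0.092)[:2] for x,y in k]);print('plate',cv2.minEnclosingCircle(P.astype(np.float32)),P.min(0),P.max(0))
for d in viewer.outline_of(c,'knob')[:1]:
    ys,xs=np.nonzero(d['mask']);print(d['rect'])
    print(pix2w(c,xs.mean(),ys.mean(),0.095))
g=(f.max(2)<75).astype(np.uint8)[180:206,270:291];print((g))
s=viewer.read_camera('scene')
for pt in((341,220),(341,215)):print(pix2w(s,*pt,0.1),pix2w(s,*pt,0.089))
E
```

```text
level 0.68 [246.4, 299.9, 23.4, 76.4] 292.5614929199219 228.47454833984375 32.42950439453125 200.5156707763672 yaw -12.499501
level 0.62 [364.5, 112.2, 48.8, 13.1] 792.397705078125 -97.90082550048828 24.24993896484375 135.17901611328125 yaw -87.866745
level 0.61 [464.6, 235.0, 25.5, 73.4] 457.44921875 -351.6065368652344 200.236083984375 40.48859405517578 yaw 8.005594
plate ((0.5313443541526794, -0.07283598184585571), 0.14937925338745117) [ 0.38351112 -0.22059852] [0.67916703 0.07324542]
[282.2, 195.7, 16.2, 19.6]
[0.56381083 0.12678334 0.095     ]
[[0 0 0 0 0 0 0 0 0 0 0 0 0 0 0 0 0 0 0 0 0]
 [0 0 0 0 0 0 0 0 0 0 0 0 0 0 0 0 0 0 0 0 0]
 [0 0 0 0 0 0 0 0 0 0 0 0 0 0 0 0 0 0 0 0 0]
 [0 0 0 0 0 0 0 0 0 0 0 0 0 0 0 0 0 0 0 0 0]
 [0 0 0 0 0 0 0 0 0 0 0 0 0 0 0 0 0 0 0 0 0]
 [0 0 0 0 0 0 0 0 0 0 0 1 1 1 0 0 0 0 0 0 0]
 [0 0 0 0 0 0 0 1 1 1 1 1 1 1 1 1 0 0 0 0 0]
 [0 0 0 0 0 0 0 1 1 1 1 1 1 1 1 1 1 0 0 0 0]
 [0 0 0 0 0 0 1 1 1 1 1 1 1 1 1 1 0 0 0 0 0]
 [0 0 0 0 0 1 1 1 1 0 0 0 0 0 0 0 0 1 1 0 0]
 [0 0 0 0 0 1 1 1 1 0 0 0 0 0 0 0 1 1 1 0 0]
 [0 0 0 0 0 1 1 1 0 0 0 0 0 0 0 1 1 1 1 0 0]
 [0 0 0 0 1 1 1 1 0 0 0 0 0 0 0 1 1 1 1 1 0]
 [0 0 0 0 1 1 1 1 0 0 0 0 0 0 0 1 1 1 1 1 0]
 [0 0 0 0 1 1 1 1 1 0 0 0 0 0 0 1 1 1 1 0 0]
 [0 0 0 0 0 1 1 1 1 0 0 0 0 0 1 1 1 1 1 0 0]
 [0 0 0 0 0 1 1 1 1 1 1 1 1 1 1 1 1 1 1 0 0]
 [0 0 0 0 0 1 1 1 1 1 1 1 1 1 1 1 1 1 0 0 0]
 [0 0 0 0 0 0 0 1 1 1 1 1 1 1 1 1 1 0 0 0 0]
 [0 0 0 0 0 0 0 0 1 1 1 1 1 1 1 1 1 0 0 0 0]
 [0 0 0 0 0 0 0 0 1 1 1 1 1 1 0 0 0 0 0 0 0]
 [0 0 0 0 0 0 0 0 0 1 1 0 0 0 0 0 0 1 0 0 0]
 [0 0 0 0 0 0 0 0 0 1 1 1 1 1 1 1 1 1 1 0 0]
 [0 0 0 0 0 0 0 0 0 0 0 1 1 1 1 1 1 1 0 0 0]
 [0 0 0 0 0 0 0 0 0 0 0 0 0 0 1 0 0 0 0 0 0]
 [0 0 0 0 0 0 0 0 0 0 0 0 0 0 0 0 0 0 0 0 0]]
[0.57208374 0.13688063 0.1       ] [0.56388044 0.12985906 0.089     ]
[0.55671148 0.12308257 0.1       ] [0.54828746 0.11586287 0.089     ]
```

View pics/crop1.png

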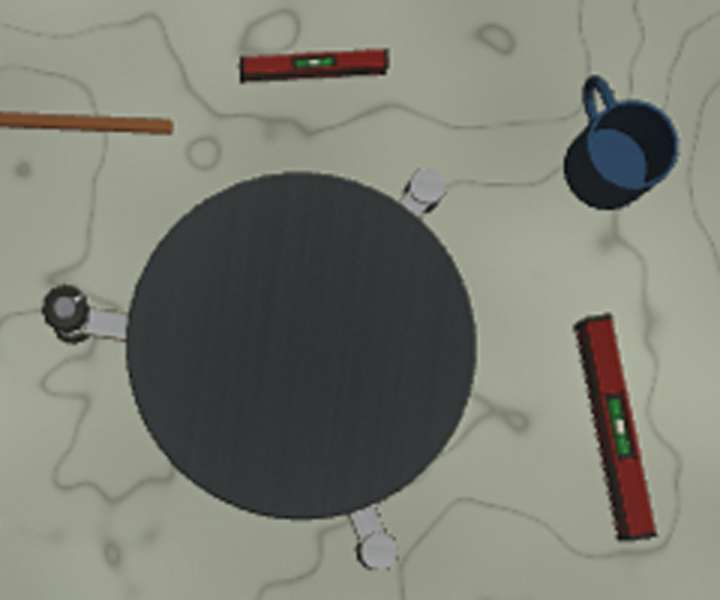

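The crop confirms it: the red bar at crop (615,427) measures 200 mm, against 135 mm for the other red one. The knob is at crop (65,308) and its foot's arm points from the plate centre towards it. Next I'll work out the moves.

```bash
cat >> h.py <<'E'
def go(X,axyaw):
    """shift in mm, az in deg to bring TCP to X with tool x at yaw (mod 180) nearest"""
    p,r,o=pose();s=r.inv().apply(np.array(X)-p)*1000;x=r.as_matrix()[:,0]
    d=(axyaw-np.degrees(np.arctan2(x[1],x[0]))+90)%180-90
    print('t',o['t'],'tcp',p.round(4),'toolx yaw',np.degrees(np.arctan2(x[1],x[0])).round(1),'shift',s.round(1),'az',round(-d,1),'tilt',np.degrees(r.as_matrix()[:2,2]).round(2),'q',np.round(o['q'],2))
E
python3 - <<'E'
from h import *
c=viewer.read_camera('top')
a=pix2w(c,459.3,195.7,.044);b=pix2w(c,473.3,269,.044);print(a,b,(a+b)/2,np.linalg.norm(a-b),np.degrees(np.arctan2(*(a-b)[1::-1])))
print('bub',pix2w(c,466.7,232.7,.044))
k=pix2w(c,281.6,193,.102);print('knob',k); d=k[:2]-[.5313,-.0728];print(np.linalg.norm(d),np.degrees(np.arctan2(d[1],d[0])))
m=(a+b)/2
go([m[0],m[1],.13],8)
E
```

```text
[ 0.5539828  -0.34231694  0.044     ] [ 0.35959616 -0.36819469  0.044     ] [ 0.45678948 -0.35525582  0.044     ] 0.19610156640850682 7.5829250856438835
bub [ 0.45498977 -0.35637166  0.044     ]
knob [0.56352725 0.12653384 0.102     ]
0.20192219955551477 80.81618515318469
t 1.2 tcp [ 0.174  -0.6522  0.2313] toolx yaw 14.9 shift [ 349.8 -214.   101.3] az 6.9 tilt [-0. -0.] q [ 1.2   0.48  0.02  1.56 -0.01  1.11 -0.08]
```

```bash
python3 -m handwheel '[[[350,-214,101],[0,0,7],-0.2],[[350,-214,101],[0,0,7],-0.2],[[350,-214,101],[0,0,7],-0.2],[[350,-214,101],[0,0,7],-0.2],[[350,-214,101],[0,0,7],-0.2],[[350,-214,101],[0,0,7],-0.2],[[350,-214,101],[0,0,7],-0.2],[[350,-214,101],[0,0,7],-0.2],[[350,-214,101],[0,0,7],-0.2],[[350,-214,101],[0,0,7],-0.2],[[350,-214,101],[0,0,7],-0.2],[[350,-214,101],[0,0,7],-0.2],[[350,-214,101],[0,0,7],-0.2],[[350,-214,101],[0,0,7],-0.2],[[350,-214,101],[0,0,7],-0.2],[[350,-214,101],[0,0,7],-0.2]]' 40
python3 - <<'E'
from h import *
c=viewer.read_camera('wrist');save('w1',c['frame']);print(c['fx'],c['cx'],c['cy'],np.round(c['tool_from_camera'],4).tolist())
go([.4562,-.3555,.012],7.7)
E
```

```text
t: 2.53
eef_pos: [0.4559, -0.3569, 0.1307]
tool_rot: [0.0, 0.998, 0.068, 0.0]
contact_force: [0.0, 0.2, -0.3]
gripper_width: 0.598
309.70691628693146 318.7746528889524 198.67879034109066 [[0.0009, -0.9599, -0.2802, 0.071], [1.0, 0.0011, -0.0006, 0.0008], [0.0009, -0.2802, 0.9599, -0.141], [0.0, 0.0, 0.0, 1.0]]
t 2.5833 tcp [ 0.4561 -0.3566  0.1306] toolx yaw 7.8 shift [  0.2  -1.2 118.6] az 0.1 tilt [ 0.01 -0.04] q [ 0.61  0.44 -0.07  1.88  0.04  0.83 -0.92]
```

View pics/w1.png

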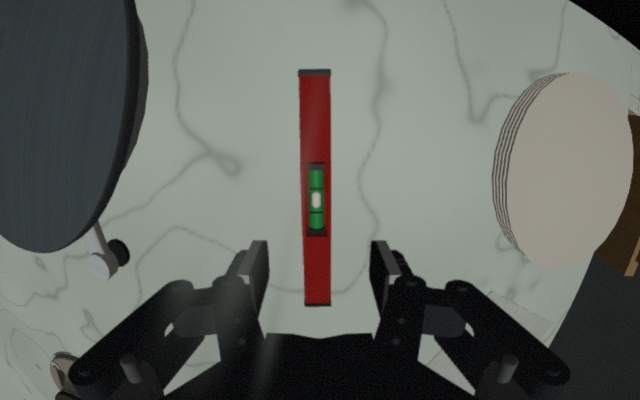

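The level lies under the open fingers with its vial centre at (316,199). That ray puts its middle at tool x +4, y -2 mm. I'll descend and grip.

```bash
python3 -m handwheel '[[[4,-2,40],[0,0,0],-0.2],[[4,-2,80],[0,0,0],-0.2],[[4,-2,105],[0,0,0],-0.2],[[4,-2,118],[0,0,0],-0.2],[[4,-2,118],[0,0,0],-0.2],[[4,-2,118],[0,0,0],1],[[4,-2,118],[0,0,0],1],[[4,-2,118],[0,0,0],1],[[4,-2,118],[0,0,0],1],[[4,-2,118],[0,0,0],1],[[4,-2,118],[0,0,0],1],[[4,-2,118],[0,0,0],1],[[4,-2,118],[0,0,0],1]]' 60
python3 - <<'E'
from h import *
go([.5313,-.0728,.25],80.8)
E
```

```text
t: 3.67
eef_pos: [0.462, -0.3538, 0.0144]
tool_rot: [0.001, 0.998, 0.069, 0.001]
contact_force: [-1.4, 0.0, 7.2]
gripper_width: 0.271
t 3.6667 tcp [ 0.462  -0.3538  0.0144] toolx yaw 7.9 shift [ 108.  -268.1 -236.1] az -72.9 tilt [ 0.17 -0.13] q [ 0.59  0.61 -0.06  1.93  0.06  0.6  -0.94]
```

```bash
python3 -m handwheel '[[[0,0,-40],[0,0,0],1],[[0,0,-80],[0,0,0],1],[[0,0,-120],[0,0,0],1],[[0,0,-150],[0,0,0],1],[[10,-27,-160],[0,0,-7],1],[[20,-54,-160],[0,0,-14],1],[[32,-81,-160],[0,0,-21],1],[[43,-107,-160],[0,0,-28],1],[[54,-134,-160],[0,0,-35],1],[[65,-161,-160],[0,0,-42],1],[[76,-188,-160],[0,0,-49],1],[[86,-214,-160],[0,0,-56],1],[[97,-241,-160],[0,0,-63],1],[[108,-268,-160],[0,0,-70],1],[[108,-268,-160],[0,0,-73],1],[[108,-268,-160],[0,0,-73],1],[[108,-268,-160],[0,0,-73],1]]'
python3 - <<'E'
from h import *
go([.5313,-.0728,.11],80.8);c=viewer.read_camera('wrist');save('w2',c['frame'])
E
```

```text
t: 5.08
eef_pos: [0.5303, -0.0728, 0.1725]
tool_rot: [0.0, 0.761, 0.648, -0.0]
contact_force: [-0.4, -0.4, -3.1]
gripper_width: 0.268
t 5.0833 tcp [ 0.5303 -0.0728  0.1725] toolx yaw 80.8 shift [ 0.2  1.  62.5] az 0.0 tilt [-0.01 -0.04] q [ 0.38  0.35 -0.44  1.92  0.19  0.91 -0.31]
```

View pics/w2.png

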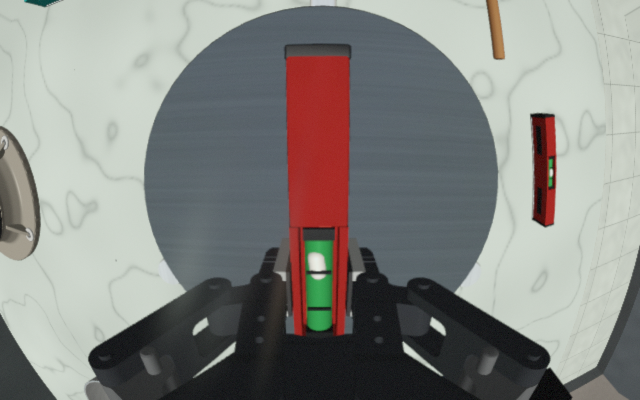

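```bash
python3 -m handwheel '[[[0,1,30],[0,0,0],1],[[0,1,50],[0,0,0],1],[[0,1,58],[0,0,0],1],[[0,1,62],[0,0,0],1],[[0,1,64],[0,0,0],1],[[0,1,64],[0,0,0],1]]'
```

```text
t: 5.63
eef_pos: [0.5321, -0.0729, 0.1088]
tool_rot: [0.0, 0.761, 0.649, 0.0]
contact_force: [-0.1, -0.5, -2.9]
gripper_width: 0.269
```

```bash
python3 -m handwheel '[[[0,0,1],[0,0,0],1],[[0,0,2],[0,0,0],1],[[0,0,2],[0,0,0],1]]'; python3 -m handwheel '[[[0,0,0.7],[0,0,0],1],[[0,0,0.7],[0,0,0],1]]'
```

```text
t: 5.88
eef_pos: [0.5326, -0.0724, 0.1075]
tool_rot: [0.001, 0.761, 0.649, 0.001]
contact_force: [-0.1, 0.1, 3.1]
gripper_width: 0.27
t: 6.05
eef_pos: [0.5326, -0.0724, 0.1071]
tool_rot: [0.001, 0.761, 0.649, 0.001]
contact_force: [-1.8, 1.3, 9.6]
gripper_width: 0.268
```

```bash
python3 -m handwheel '[[[0,0,-0.5],[0,0,0],0.1],[[0,0,-0.5],[0,0,0],0],[[0,0,-0.5],[0,0,0],-0.1],[[0,0,-0.5],[0,0,0],-0.2],[[0,0,-0.5],[0,0,0],-0.2],[[0,0,-30],[0,0,0],-0.2],[[0,0,-70],[0,0,0],-0.2],[[0,0,-105],[0,0,0],-0.2],[[0,0,-105],[0,0,0],-0.2],[[0,0,-105],[0,0,0],-0.2],[[0,0,-105],[0,0,0],-0.2],[[0,0,-105],[0,0,0],-0.2]]'
python3 - <<'E'
from h import *
go([.5635,.1265,.21],80.8);c=viewer.read_camera('wrist');save('w3',cv2.resize(c['frame'][20:340,200:460],None,fx=1.8,fy=1.8,interpolation=2))
E
```

```text
t: 7.05
eef_pos: [0.5306, -0.0726, 0.2091]
tool_rot: [-0.001, 0.761, 0.649, -0.001]
contact_force: [-0.6, -0.1, 0.1]
gripper_width: 0.602
t 7.05 tcp [ 0.5306 -0.0726  0.2091] toolx yaw 80.9 shift [201.8   1.1  -0.9] az 0.1 tilt [-0.15  0.01] q [ 0.39  0.31 -0.45  1.89  0.16  0.98 -0.29]
```

View pics/w3.png

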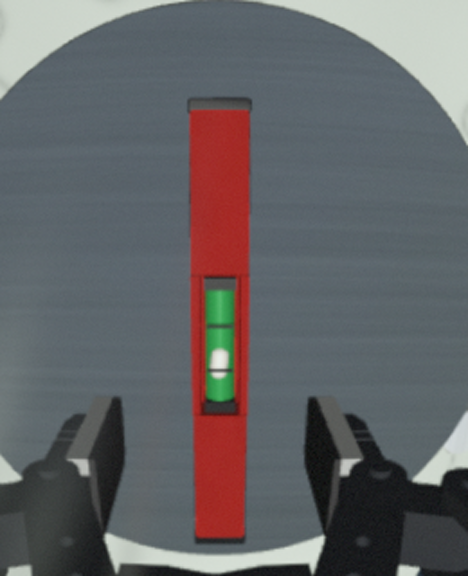

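The level stands flat. The lines are at crop rows 326 and 370 and the bubble centre is at 363, so it sits about 6.5 mm away from the knob end. That needs about 3.4 rad (195°) clockwise. I'll move over the knob, pre-rotated counter-clockwise.

```bash
python3 -m handwheel '[[[30,1,0],[0,0,-7],-0.2],[[60,1,0],[0,0,-14],-0.2],[[90,1,0],[0,0,-21],-0.2],[[120,1,0],[0,0,-28],-0.2],[[150,1,0],[0,0,-35],-0.2],[[180,1,0],[0,0,-42],-0.2],[[202,1,0],[0,0,-49],-0.2],[[202,1,0],[0,0,-56],-0.2],[[202,1,0],[0,0,-63],-0.2],[[202,1,0],[0,0,-70],-0.2],[[202,1,0],[0,0,-77],-0.2],[[202,1,0],[0,0,-84],-0.2],[[202,1,0],[0,0,-91],-0.2],[[202,1,0],[0,0,-98],-0.2],[[202,1,0],[0,0,-100],-0.2],[[202,1,0],[0,0,-100],-0.2],[[202,1,0],[0,0,-100],-0.2]]'
python3 - <<'E'
from h import *
go([.5635,.1265,.068],180.8);p,r,o=pose();c=viewer.read_camera('wrist');f=c['frame']
T=np.array(c['tool_from_camera'])
K=np.array([.5635,.1265,.102]);x=np.linalg.inv(T)@np.r_[r.inv().apply(K-p),1]
th=np.arctan2(np.hypot(x[0],x[1]),x[2]);u=np.array([c['cx'],c['cy']])+c['fx']*th*x[:2]/np.hypot(*x[:2]);print('knob expected px',u)
save('w4',f)
E
```

```text
t: 8.52
eef_pos: [0.5639, 0.1267, 0.2095]
tool_rot: [-0.001, -0.007, 1.0, 0.0]
contact_force: [0.2, -0.4, -0.1]
gripper_width: 0.599
t 8.5167 tcp [0.5639 0.1267 0.2095] toolx yaw -179.1 shift [  0.2  -0.2 141.5] az 0.1 tilt [-0.11  0.  ] q [ 0.32  0.47 -0.86  1.77  0.4   1.08  0.91]
knob expected px [319.18599697 197.04951749]
```

View pics/w4.png

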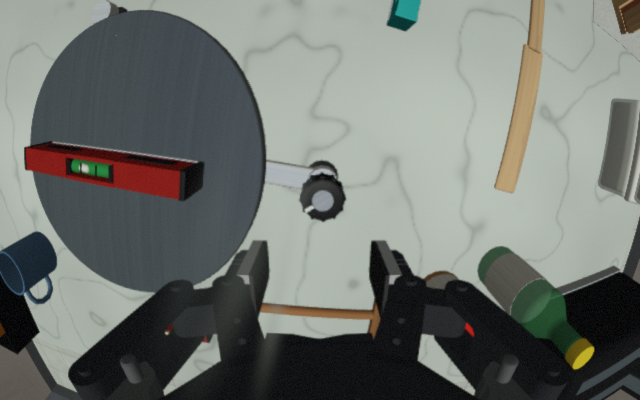

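The knob's top is at (323,200), against the expected (319,197), so I'll correct by y +3 and x -2 mm and descend to grip.

```bash
python3 -m handwheel '[[[-2,3,40],[0,0,0],-0.2],[[-2,3,75],[0,0,0],-0.2],[[-2,3,100],[0,0,0],-0.2],[[-2,3,120],[0,0,0],-0.2],[[-2,3,135],[0,0,0],-0.2],[[-2,3,141],[0,0,0],-0.2],[[-2,3,141],[0,0,0],-0.2],[[-2,3,141],[0,0,0],0.3],[[-2,3,141],[0,0,0],0.4],[[-2,3,141],[0,0,0],0.6],[[-2,3,141],[0,0,0],1],[[-2,3,141],[0,0,0],1],[[-2,3,141],[0,0,0],1]]' 30
```

```text
t: 9.65
eef_pos: [0.5671, 0.1298, 0.0706]
tool_rot: [0.001, -0.008, 1.0, -0.0]
contact_force: [-1.7, -2.5, 6.7]
gripper_width: 0.437
```

```bash
python3 -m handwheel '[[[0,0,0],[0,0,6],1],[[0,0,0],[0,0,12],1],[[0,0,0],[0,0,18],1],[[0,0,0],[0,0,24],1],[[0,0,0],[0,0,30],1],[[0,0,0],[0,0,36],1],[[0,0,0],[0,0,42],1],[[0,0,0],[0,0,48],1],[[0,0,0],[0,0,54],1],[[0,0,0],[0,0,60],1],[[0,0,0],[0,0,66],1],[[0,0,0],[0,0,72],1],[[0,0,0],[0,0,78],1],[[0,0,0],[0,0,84],1],[[0,0,0],[0,0,90],1],[[0,0,0],[0,0,95],1],[[0,0,0],[0,0,98],1],[[0,0,0],[0,0,98],1]]'
python3 - <<'E'
from h import *
go([.566,.1298,.07],80);o=pose()[2];print(o['contact_force'],o['torque'])
E
```

```text
t: 11.15
eef_pos: [0.567, 0.1298, 0.0706]
tool_rot: [0.001, 0.75, 0.661, 0.0]
contact_force: [-1.6, -2.4, 6.3]
gripper_width: 0.435
t 11.15 tcp [0.567  0.1298 0.0706] toolx yaw 82.8 shift [-0.1 -1.   0.6] az 2.8 tilt [ 0.08 -0.03] q [-0.07  0.55 -0.34  1.89  0.26  0.75 -0.69]
[-1.55544576 -2.41752906  6.32654435] [-0.50029498  0.40966928 -0.03019449]
```

```bash
python3 -m handwheel '[[[0,0,0],[0,0,6],1],[[0,0,0],[0,0,12],1],[[0,0,0],[0,0,18],1],[[0,0,0],[0,0,24],1],[[0,0,0],[0,0,30],1],[[0,0,0],[0,0,36],1],[[0,0,0],[0,0,42],1],[[0,0,0],[0,0,48],1],[[0,0,0],[0,0,54],1],[[0,0,0],[0,0,60],1],[[0,0,0],[0,0,66],1],[[0,0,0],[0,0,72],1],[[0,0,0],[0,0,78],1],[[0,0,0],[0,0,84],1],[[0,0,0],[0,0,90],1],[[0,0,0],[0,0,95],1],[[0,0,0],[0,0,97],1],[[0,0,0],[0,0,97],1]]'
python3 - <<'E'
from h import *
go([.566,.1298,.07],-16);o=pose()[2];print(o['contact_force'],o['torque'])
c=viewer.read_camera('top');u=w2pix(c,[.5313,-.0728,.138]).round().astype(int);print(u)
f=c['frame'][u[1]-25:u[1]+25,u[0]-45:u[0]+45];a=cv2.resize(f,None,fx=8,fy=8,interpolation=2)
save('t5',a)
E
```

```text
t: 12.65
eef_pos: [0.5671, 0.1298, 0.0706]
tool_rot: [-0.0, 0.992, -0.123, 0.001]
contact_force: [-2.3, -3.9, 6.7]
gripper_width: 0.435
t 12.65 tcp [0.5671 0.1298 0.0706] toolx yaw -14.2 shift [-1.   0.2  0.6] az 1.8 tilt [ 0.09 -0.  ] q [-0.4   0.52  0.08  1.92 -0.06  0.7  -2.09]
[-2.26944956 -3.94942994  6.72695698] [-0.57876359  0.37493204 -0.00415725]
[361 202]
```

View pics/t5.png

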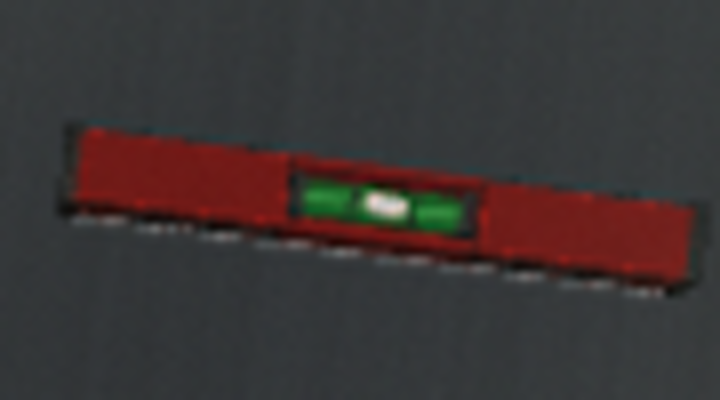

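Bubble at crop column 386, lines at about 354 and 415, so it is within about 0.5 mm of centre. I'll release the knob and check from above with the wrist camera.

```bash
python3 -m handwheel '[[[0,0,0],[0,0,0],0.1],[[0,0,0],[0,0,0],0],[[0,0,0],[0,0,0],-0.2],[[0,0,0],[0,0,0],-0.2],[[0,0,0],[0,0,0],-0.2],[[0,0,-30],[0,0,0],-0.2],[[0,0,-70],[0,0,0],-0.2],[[0,0,-110],[0,0,0],-0.2],[[0,0,-140],[0,0,0],-0.2],[[0,0,-140],[0,0,0],-0.2]]'
python3 - <<'E'
from h import *
go([.5306,-.0726,.21],81)
E
```

```text
t: 13.53
eef_pos: [0.5703, 0.131, 0.2166]
tool_rot: [-0.003, 0.992, -0.123, 0.005]
contact_force: [1.1, 0.3, -0.3]
gripper_width: 0.6
t 13.5333 tcp [0.5703 0.131  0.2166] toolx yaw -14.1 shift [ 11.  207.2   5.3] az 84.9 tilt [0.63 0.23] q [-0.42  0.34  0.11  1.81 -0.04  0.99 -2.11]
```

```bash
python3 -m handwheel '[[[1,20,5],[0,0,-7],0],[[2,40,5],[0,0,-14],0],[[3,60,5],[0,0,-21],0],[[5,80,5],[0,0,-28],0],[[6,100,5],[0,0,-35],0],[[7,120,5],[0,0,-42],0],[[8,140,5],[0,0,-49],0],[[9,160,5],[0,0,-56],0],[[10,180,5],[0,0,-63],0],[[11,200,5],[0,0,-70],0],[[11,207,5],[0,0,-77],0],[[11,207,5],[0,0,-84],0],[[11,207,5],[0,0,-91],0],[[11,207,5],[0,0,-95],0],[[11,207,5],[0,0,-95],0],[[11,207,5],[0,0,-95],0],[[11,207,5],[0,0,-95],0]]'
python3 - <<'E'
from h import *
go([.5313,-.0726,.2],81)
c=viewer.read_camera('wrist');save('w6',cv2.resize(c['frame'][60:340,200:460],None,fx=2.1,fy=2.1,interpolation=2))
E
```

```text
t: 14.95
eef_pos: [0.5267, -0.0735, 0.2044]
tool_rot: [-0.0, 0.761, 0.648, -0.0]
contact_force: [-0.3, 0.3, 0.2]
gripper_width: 0.501
t 14.95 tcp [ 0.5267 -0.0735  0.2044] toolx yaw 80.8 shift [1.6 4.4 4.4] az -0.2 tilt [-0.01  0.  ] q [ 0.11  0.28 -0.1   1.92  0.03  0.95 -0.17]
```

View pics/w6.png

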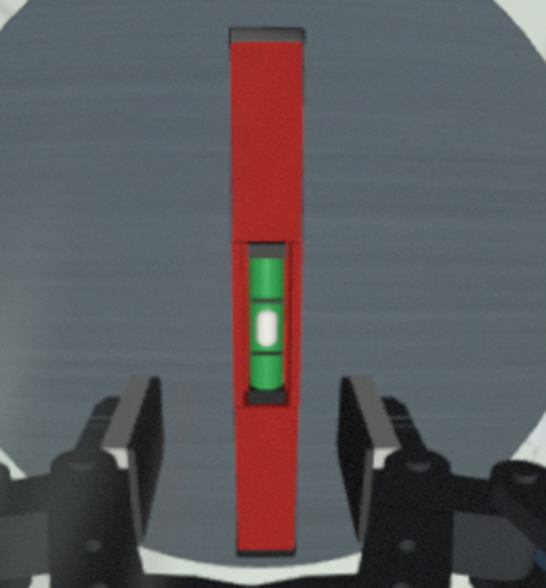

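Lines at crop rows 300 and 352, bubble centre at 328, so it is about 0.7 mm off, standing untouched. I'll press with shut fingers about 45 mm from the middle, so that the vial stays visible.

```bash
python3 -m handwheel '[[[-15,3,0],[0,0,0],1],[[-30,6,0],[0,0,0],1],[[-47,6,0],[0,0,0],1],[[-47,6,0],[0,0,0],1],[[-47,6,0],[0,0,0],1],[[-47,6,20],[0,0,0],1],[[-47,6,40],[0,0,0],1],[[-47,6,52],[0,0,0],1],[[-47,6,59],[0,0,0],1],[[-47,6,62],[0,0,0],1],[[-47,6,62],[0,0,0],1],[[-47,6,62],[0,0,0],1]]' 40
```

```text
t: 16.0
eef_pos: [0.5258, -0.1206, 0.1432]
tool_rot: [0.0, 0.761, 0.649, 0.0]
contact_force: [-1.0, 0.3, 0.6]
gripper_width: 0.002
```

```bash
python3 -m handwheel '[[[0,0,1],[0,0,0],1],[[0,0,2],[0,0,0],1],[[0,0,3],[0,0,0],1],[[0,0,3],[0,0,0],1],[[0,0,3],[0,0,0],1]]'
```

```text
t: 16.42
eef_pos: [0.5253, -0.121, 0.1397]
tool_rot: [0.0, 0.761, 0.649, 0.0]
contact_force: [-0.4, -0.4, -0.5]
gripper_width: 0.001
```

```bash
python3 -m handwheel '[[[0,0,0.7],[0,0,0],1],[[0,0,1.4],[0,0,0],1],[[0,0,2],[0,0,0],1],[[0,0,2],[0,0,0],1],[[0,0,2],[0,0,0],1]]'
```

```text
t: 16.83
eef_pos: [0.5254, -0.121, 0.138]
tool_rot: [0.0, 0.761, 0.649, 0.0]
contact_force: [-1.3, 0.3, 5.1]
gripper_width: 0.001
```

```bash
python3 -m handwheel '[[[0,0,0.3],[0,0,0],1],[[0,0,0.6],[0,0,0],1],[[0,0,0.6],[0,0,0],1],[[0,0,0.6],[0,0,0],1],[[0,0,0.6],[0,0,0],1],[[0,0,0.6],[0,0,0],1],[[0,0,0.6],[0,0,0],1],[[0,0,0.6],[0,0,0],1],[[0,0,0.6],[0,0,0],1],[[0,0,0.6],[0,0,0],1],[[0,0,0.6],[0,0,0],1],[[0,0,0.6],[0,0,0],1]]'
python3 - <<'E'
from h import *
c=viewer.read_camera('wrist');t=viewer.read_camera('top');w=cv2.resize(c['frame'][40:300,220:420],(400,520),interpolation=2)
u=w2pix(t,[.5313,-.0728,.138]).round().astype(int);a=cv2.resize(t['frame'][u[1]-65:u[1]+65,u[0]-50:u[0]+50],(400,520),interpolation=2)
save('fin',np.hstack([w,a]));o=pose()[2];print(o['contact_force'])
E
```

```text
t: 17.83
eef_pos: [0.5256, -0.121, 0.138]
tool_rot: [0.0, 0.761, 0.649, 0.0]
contact_force: [-3.2, 0.1, 11.1]
gripper_width: 0.001
[-3.08004939  0.17823768 10.15571275]
```

View pics/fin.png

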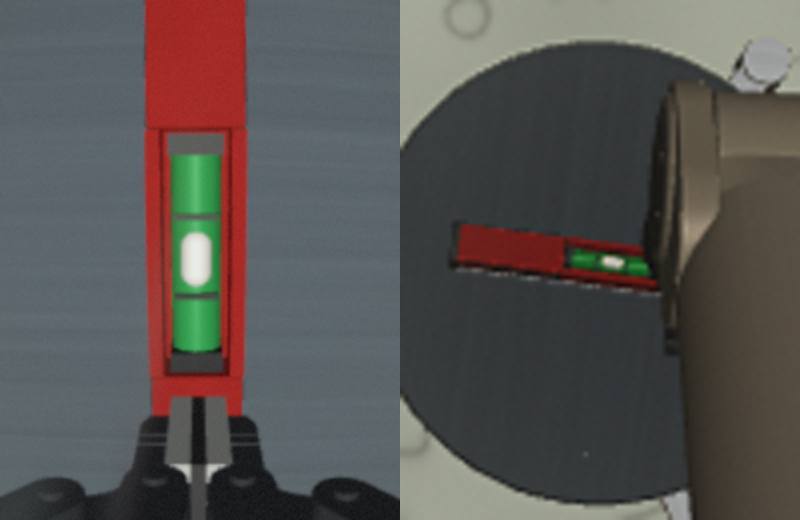

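Bubble centre at row 260, between the lines at 217 and 296, so it is about 0.8 mm off. The push is 10 N on the bar with the vial free. Handing in.

```bash
python3 -c "
from h import *
print(bot.hand_in());o=pose()[2];print(o['t'],o['contact_force'])"
```

```text
the job is handed in; nothing more can be done
None
the job is handed in; nothing more can be done
```

I stood the larger red level in the middle of the griddle plate, pointing at the knob foot, and turned the knob about 195° clockwise in a single grip. The job was handed in at about 18 s of the 67 s allowed, with the shut fingers still pressing on the level about 47 mm from its middle so the vial stays visible.

- **Bubble, level untouched:** about 0.7 mm off the middle in the wrist camera picture.
- **Bubble, while pressing:** about 0.8 mm off, still between the lines. That would put the griddle slope at about 1–1.5 mrad.
- **Push:** 10–11 N measured at the wrist (about 1 kg), with about 3 N sideways; the level was not seen to move.
- **Other kitchen things:** none were touched on purpose. I did not run a separate position check on them at the end.
- **After hand-in:** the state could not be read, so the last force and bubble readings are from just before it. No check failed or disagreed.

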